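Transfer core samples to the bench rack in core order

TASK

The four sample jars in the green field rack stand in the order of the sediment core, the uppermost beside the rack's blue cap. Carry them one at a time, upright, each straight into a bay of the dark wooden bench rack, so that they stand there in the same order counted from its own blue cap (which may be at the other end), each seated flat on the floor of its bay. Never stand a jar anywhere else or shift one to another bay on the way, and leave the pale stone and the tape roll where they are.

Things in the scene. Friction and masses are not known exactly. Their poses are not given: they have to be found in the camera images.
- field_rack: field rack, green plastic, fixed, 72 x 310 mm, 18 mm high, full at first, in front of or behind the other. Origin: centre of its underside; y along the row, x across. Four open square bays, 60 mm wide, 6 mm walls, centres y = -99, -33, 33, 99 mm, x = 0; their thin floor is level with the bench. Solid ends carry a blue cap on one, a white one on the other (y = +-142 mm), either way round.
- bench_rack: bench rack, dark wood, fixed, 72 x 310 mm, 18 mm high, empty at first, parallel to the other, 14 cm off. Origin: centre of its underside; y along the row, x across. Four open square bays, 60 mm wide, 6 mm walls, centres y = -99, -33, 33, 99 mm, x = 0; their thin floor is level with the bench. Solid ends carry a blue cap on one, a white one on the other (y = +-142 mm), either way round.
- field_blue: blue round cap, 23 mm wide, 9 mm high, on top of one end of the green field rack: it marks the upper end of the core (a white one at the other end: the lower). Origin: centre of its underside, 18 mm above the bench. The bay centres lie 43, 109, 175 and 241 mm from it along the row.
- bench_blue: blue round cap, 23 mm wide, 9 mm high, on top of one end of the dark wooden bench rack: it marks the upper end of the core (a white one at the other end: the lower). Origin: centre of its underside, 18 mm above the bench. The bay centres lie 43, 109, 175 and 241 mm from it along the row.
- jar_white: clear round sample jar, white lid, dark brown contents: loose, closed, 44 mm wide, 62 mm high, under 0.15 kg. Origin: centre of its underside, z up. Starts in any bay of the field rack. Grip it from above across the row (along the rack's x; neighbours crowd it along the row), with the TCP 44 mm above its underside: clear of rack and neighbours.
- jar_black: clear round sample jar, black lid, sand-coloured contents: loose, closed, 44 mm wide, 62 mm high, under 0.15 kg. Origin: centre of its underside, z up. Starts in any bay of the field rack. Grip it from above across the row (along the rack's x; neighbours crowd it along the row), with the TCP 44 mm above its underside: clear of rack and neighbours.
- jar_red: clear round sample jar, red lid, grey contents: loose, closed, 44 mm wide, 62 mm high, under 0.15 kg. Origin: centre of its underside, z up. Starts in any bay of the field rack. Grip it from above across the row (along the rack's x; neighbours crowd it along the row), with the TCP 44 mm above its underside: clear of rack and neighbours.
- jar_yellow: clear round sample jar, yellow lid, red-brown contents: loose, closed, 44 mm wide, 62 mm high, under 0.15 kg. Origin: centre of its underside, z up. Starts in any bay of the field rack. Grip it from above across the row (along the rack's x; neighbours crowd it along the row), with the TCP 44 mm above its underside: clear of rack and neighbours.
- stone: bystander: smooth pale stone, 44 x 60 mm, 32 mm high, lying loose beyond the right-hand end of the bench rack. Origin: centre of its underside.
- tape: bystander: roll of pale tape, 96 mm wide, 25 mm high, lying flat and loose beyond the right-hand end of the field rack. Origin: centre of its underside.

How it is judged:
By the outcome, as a careful person would: the job done as asked, in the order asked, and still so for the second after the job is handed in, with the robot touching nothing.
It also fails if it takes over 88 s, if anything falls off the work surface, if the arm or the gripper's body presses on something with over 40 N, if the wrist force passes 120 N, or if a joint passes its speed limit or range.

ROBOT

A 6-joint arm with a two-finger parallel gripper is mounted at the origin on a cart in front of the work surface, level with it; the furniture and walls round the work are solid. World frame = base frame: x ahead of the robot, y to its left, z up, the work surface at z = 0. Lengths are in m, angles in degrees, forces in N, time in s.
With the tool pointing down it reaches from about 0.425 to 0.925 m from the base axis. Payload 12.5 kg.
Tool frame: the origin (TCP) lies between the finger pads, 19 mm behind the fingertips; this is the grasp point; z points along the fingers, y is the line along which they close (so a half turn about z gives the same grasp; the last joint's range is limited). The gripper opens to 85 mm and grips with 20 to 120 N. Pads are 22 mm wide; open, the fingers measure 114 mm over their backs; the gripper's body (76 mm by 85 mm) begins 54 mm behind the grasp point. The pads swing forward as they close: fully open they stand 13 mm farther back than shut.
Start: joints at [62.705, 28.126, 89.318, -0, 62.55, -6.05], TCP at [0.226, 0.583, 0.25] pointing down, gripper open.
Joint ranges: [-177.58, 177.58], [-47.91, 125.51], [2.72, 160], [-65.01, 245.01], [3.68, 167.84], [-153.87, 153.87]. Speed limits (degrees/s): [127.2, 127.2, 159.86, 180, 180, 180].

INTERFACE

Orientations are given as [roll, pitch, yaw] about the fixed x, y, z axes, in that order (R = Rz(yaw) Ry(pitch) Rx(roll)).
In Python, from workcell import monitor, vision, arm, finder gives the robot as it stands.
- The arm moves only by the shell command python3 -m crank 'ROWS' [OPENING]. ROWS is a JSON object whose one key "commands" holds a list of rows, each an object of numbers: "x", "y", "z": the shift along the world's x, y, z in mm; "wx", "wy", "wz": the turn, a rotation vector about the world's x, y, z in rad. A call has 1 to 20 rows; each row shifts and turns the commanded pose from where the row before left it; what a row does not reach is not made up. A row lasts 1/8 s, in which the tool goes at most 62.5 mm and 10.7 degrees, less where a joint would pass 70% of its speed; a pose out of reach is approached as far as the arm can. A call with a gripper value outside its range is refused whole. OPENING is the finger opening in mm, from 0 to 85.4, set as the call begins (- or left out, the last holds). The fingers move at their own pace and stop on an object; the grip force is fixed at half the most. Time passes only in rows, so rows that do not move let the fingers close. It gives the time, the measured TCP pose, the force, the opening and the grip force at its end, in the units of the state.
- monitor.get_obs(): the state, without advancing time (a new reading comes with each control period).
- vision.capture(name): name is "scene" or "side" or "wrist"; returns the picture (400x640x3 uint8, red, green, blue); there is no depth.
- vision.calibration(name): a dict with "vfov" (degrees; the focal length in pixels is half the picture's height over the tangent of half this angle, whatever the lens; pixels are square), "cx", "cy" (the principal point, pixels), "R" (3x3) and "t" (3): a world point X has camera coordinates R X + t. Camera axes: x right, y down, z forward; pixel columns grow to the right and rows downward; lengths in m; the calibration is good to about 2 mm. A picture is of the moment at which its call begins: read the wrist's pose just before it. calibration takes no time and is no camera call; for the wrist camera it gives the pose at the moment of the call.
- arm.close_job(): hands the job in; it is judged then, once.
Trained networks look in the newest picture that a camera, given by its name, has taken for a name from the list of things; names that differ only in an ending like _2 or _b are one class to them, and where a whole thing is asked for, a point or a joint stands for the part that bears it (a point fixed in the world has none). Each returns a list of dicts, best first, with "conf" (0 to 1); they miss things now and then, are a little off and sometimes report something else, mostly with a low value. They report only what shows in the picture. A call takes as long as a camera call.
- finder.spot_in(camera, thing): "centre" ([x, y, z] in m, in world coordinates, good to about 4 mm: the middle of the surface that is visible of it).
- finder.tip_of(camera, thing): "centre" ([x, y, z] in m, in world coordinates, good to about 4 mm: a listed point, or the origin of a listed thing).
The state is a dict: "clock": time; "joints": joint angles; "qvel": joint speeds; "effort": joint torques, N m; "tool_pos": TCP position; "ee_rot": TCP orientation; "contact_force": force on the tool from outside, world axes, zero at the start; "moment": the same for the moment, N m; "gripper_width": finger opening in m; "grip_force": force on a finger pad.
Only numpy, scipy, OpenCV 4.12 (cv2) and the standard library are available. Lean on these libraries where they do the work, as an engineer would, in place of code of your own. Each camera call takes 0.05 s, during which the arm holds its last target. There are 200 camera calls.

## Working session

There is one attempt and no reset: what is moved stays moved. The work goes in short steps, Python scripts to look and compute and a shell command to move; the robot and the scene stay as the last step left them, time stands still between calls to the robot, and variables do not carry over. Pictures are saved under pics/ and viewed, at most 14 in all, crops included, and the job is handed in when it is done.

```bash
mkdir -p pics; ls
python3 - <<'E'
from workcell import monitor, vision, arm, finder
import cv2
o=monitor.get_obs(); print(o)
for c in ("scene","side"):
    im=vision.capture(c); cv2.imwrite(f"pics/{c}0.png",im[:,:,::-1])
    for n in "field_rack bench_rack field_blue bench_blue jar_white jar_black jar_red jar_yellow stone tape".split():
        r=finder.tip_of(c,n)
        print(c,n,[(round(d["conf"],2),[round(v,4) for v in d["centre"]]) for d in r[:2]])
E
```

```text
pics
{'clock': 0.0, 'joints': array([ 6.27041270e+01,  2.81649662e+01,  8.93509330e+01,  1.84299593e-03,
        6.25494362e+01, -6.04863054e+00]), 'qvel': array([ 0.02107975, -0.03473923, -0.05850963, -0.03561845, -0.00420626,
       -0.0045438 ]), 'effort': array([ 2.59349754e-04, -6.18441153e+01, -2.61596131e+01, -9.76175215e-06,
        4.05192812e-03, -5.40924054e-05]), 'tool_pos': array([0.22635282, 0.58234553, 0.249414  ]), 'ee_rot': array([-1.79935200e+02, -8.50998860e-03,  1.58751902e+02]), 'contact_force': array([ 0.49833955, -0.07696909,  0.22182007]), 'moment': array([ 0.0415064 , -0.0387699 , -0.02098788]), 'grip_force': 0.0, 'gripper_width': 0.0848983752493186}
scene field_rack []
scene bench_rack [(0.91, [0.5948, -0.0895, 0.0002])]
scene field_blue [(0.53, [0.424, -0.1888, 0.0177])]
scene bench_blue [(0.59, [0.6288, 0.0495, 0.0165])]
scene jar_white [(0.79, [0.4593, -0.0189, -0.0019])]
scene jar_black [(0.64, [0.474, 0.0506, 0.0023])]
scene jar_red [(0.91, [0.4501, -0.0858, -0.0004]), (0.6, [0.4587, -0.0158, 0.0004])]
scene jar_yellow [(0.69, [0.4371, -0.1526, 0.0033])]
scene stone [(0.79, [0.5388, -0.2965, 0.0022])]
scene tape [(0.9, [0.4119, -0.2711, -0.0011])]
side field_rack [(0.93, [0.4554, -0.0524, -0.0003])]
side bench_rack [(0.92, [0.5885, -0.0877, 0.0007])]
side field_blue []
side bench_blue [(0.58, [0.6239, 0.0508, 0.0205])]
side jar_white [(0.73, [0.463, -0.0183, -0.0035])]
side jar_black [(0.85, [0.4722, 0.0546, -0.0032]), (0.74, [0.5872, -0.0869, 0.0016])]
side jar_red [(0.84, [0.4497, -0.0795, 0.0039]), (0.28, [0.5883, -0.0878, 0.0004])]
side jar_yellow [(0.69, [0.4388, -0.1479, 0.0045]), (0.64, [0.5891, -0.0877, 0.0018])]
side stone [(0.64, [0.5331, -0.2985, -0.0043])]
side tape [(0.73, [0.4129, -0.2729, 0.0007])]
```

View pics/scene0.png

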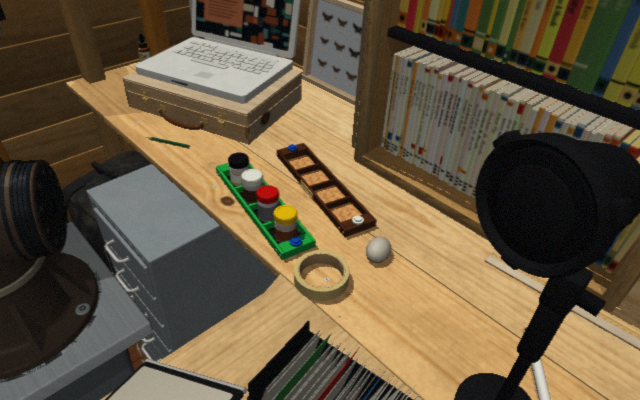

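View pics/side0.png

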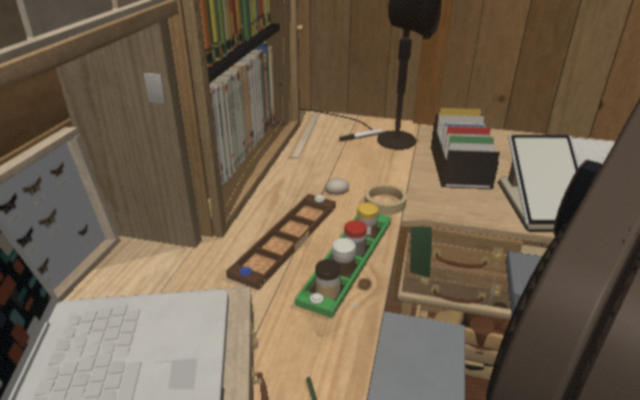

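The scene picture shows the field rack's blue cap at (296,242) at the right-hand end, with jars yellow, red, white, black counted from it. The bench blue cap is at (292,148) at the left-hand end and its white cap at (358,219). The side picture agrees: blue bench cap at (246,271), white field cap at (317,298). So yellow goes leftmost, then red, white, black. Next I refine the geometry.

```bash
cat > h.py <<'E'
import numpy as np, cv2
from workcell import monitor, vision, arm, finder
def ray(cal,u,v,z,h=400):
    f=h/2/np.tan(np.radians(cal["vfov"])/2); R=np.array(cal["R"]); t=np.array(cal["t"])
    d=R.T@np.array([(u-cal["cx"])/f,(v-cal["cy"])/f,1.]); c=-R.T@t
    return c+d*(z-c[2])/d[2]
def proj(cal,X,h=400):
    f=h/2/np.tan(np.radians(cal["vfov"])/2); p=np.array(cal["R"])@np.array(X)+np.array(cal["t"])
    return cal["cx"]+f*p[0]/p[2], cal["cy"]+f*p[1]/p[2]
def blobs(im,lo,hi,amin=15):
    m=cv2.inRange(cv2.cvtColor(im,cv2.COLOR_RGB2HSV),np.array(lo),np.array(hi))
    n,_,s,c=cv2.connectedComponentsWithStats(m)
    return [(c[i],s[i]) for i in range(1,n) if s[i][4]>=amin]
BLUE=((108,150,60),(128,255,255))
E
python3 - <<'E'
from h import *
for c in("scene","side"):
    k=vision.calibration(c); print({q:np.round(w,3).tolist() if not isinstance(w,str) else w for q,w in k.items()})
    im=cv2.imread(f"pics/{c}0.png")[:,:,::-1].copy()
    for ce,s in blobs(im,*BLUE): print(c,ce.round(1),s.tolist(),ray(k,*ce,0.024).round(4))
k=vision.calibration("scene")
print("tcp px",proj(k,[0.226,0.583,0.25]))
for uv,z in [((136,62),.1),((240,97),.1),((185,128),0),((240,140),0),((300,85),0),((358,219),.025),((168,142),0)]: print(uv,ray(k,*uv,z).round(3))
k=vision.calibration("side")
for uv,z in [((319,199),.024),((317,298),.024),((230,395),.1)]: print(uv,ray(k,*uv,z).round(3))
E
```

```text
{'vfov': 45.85, 'cx': 310.258, 'cy': 204.478, 'R': [[0.739, -0.673, 0.021], [-0.418, -0.484, -0.769], [0.528, 0.56, -0.639]], 't': [-0.471, 0.169, 0.758]}
scene [292.1 147.5] [288, 145, 9, 6, 43] [0.6226 0.047  0.024 ]
scene [295.2 240.8] [290, 237, 11, 9, 81] [ 0.4251 -0.192   0.024 ]
{'vfov': 43.75, 'cx': 325.481, 'cy': 199.997, 'R': [[-0.973, -0.23, 0.01], [-0.132, 0.518, -0.845], [0.189, -0.824, -0.534]], 't': [0.476, 0.202, 0.844]}
tcp px (np.float64(-3.0151343931814267), np.float64(23.450861514016054))
(136, 62) [0.501 0.545 0.1  ]
(240, 97) [0.595 0.204 0.1  ]
(185, 128) [0.499 0.32  0.   ]
(240, 140) [0.571 0.184 0.   ]
(300, 85) [0.885 0.317 0.   ]
(358, 219) [ 0.554 -0.227  0.025]
(168, 142) [0.433 0.289 0.   ]
(319, 199) [ 0.555 -0.213  0.024]
(317, 298) [0.482 0.093 0.024]
(230, 395) [0.523 0.357 0.1  ]
```

```bash
python3 -m crank '{"commands":[{"x":25,"y":-48,"z":5,"wz":-0.102},{"x":25,"y":-48,"z":5,"wz":-0.102},{"x":25,"y":-48,"z":5,"wz":-0.102},{"x":25,"y":-48,"z":5,"wz":-0.102},{"x":25,"y":-48,"z":5,"wz":-0.102},{"x":25,"y":-48,"z":5,"wz":-0.102},{"x":25,"y":-48,"z":5,"wz":-0.102},{"x":14,"y":-44,"z":5,"wz":-0.102},{"x":14,"y":-44,"z":5,"wz":-0.102},{"x":14,"y":-44,"z":5,"wz":-0.102},{"x":14,"y":-44,"z":5,"wz":-0.102},{"x":14,"y":-44,"z":5,"wz":-0.102},{"x":14,"y":-44,"z":5,"wz":-0.102},{"x":14,"y":-44,"z":5,"wz":-0.102},{"x":0},{"x":0},{"x":0}]}'
python3 - <<'E'
from h import *
k=vision.calibration("wrist"); im=vision.capture("wrist"); cv2.imwrite("pics/w1.png",im[:,:,::-1])
print(k)
for n in "field_rack bench_rack field_blue bench_blue jar_white jar_black jar_red jar_yellow".split():
    print(n,[(round(d["conf"],2),[round(v,4) for v in d["centre"]]) for d in finder.tip_of("wrist",n)[:2]])
for ce,s in blobs(im,*BLUE): print(ce.round(1),s.tolist(),ray(k,*ce,0.026).round(4))
E
```

```text
{'vfov': 61.353189329288284, 'cx': 315.6326455614312, 'cy': 206.87130885434243, 'R': array([[ 3.63085449e-01,  9.31755829e-01,  1.79113128e-04],
       [ 8.99250056e-01, -3.50468959e-01,  2.61764866e-01],
       [ 2.43963714e-01, -9.48819465e-02, -9.65131661e-01]]), 't': array([-0.62398   , -0.03418716,  0.38024027])}
field_rack []
bench_rack []
field_blue []
bench_blue []
jar_white []
jar_black []
jar_red []
jar_yellow []invalid input
```

View pics/w1.png

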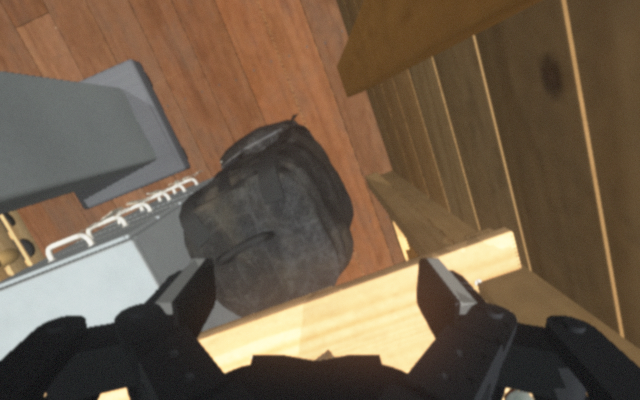

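The call was refused ("invalid input"), so the arm is still at its start and the wrist picture shows only the floor and the backpack. I'll try rows with all six keys.

```bash
python3 -m crank '{"commands":[{"x":25,"y":-48,"z":5,"wx":0,"wy":0,"wz":-0.102},{"x":25,"y":-48,"z":5,"wx":0,"wy":0,"wz":-0.102},{"x":25,"y":-48,"z":5,"wx":0,"wy":0,"wz":-0.102},{"x":25,"y":-48,"z":5,"wx":0,"wy":0,"wz":-0.102},{"x":25,"y":-48,"z":5,"wx":0,"wy":0,"wz":-0.102},{"x":25,"y":-48,"z":5,"wx":0,"wy":0,"wz":-0.102},{"x":25,"y":-48,"z":5,"wx":0,"wy":0,"wz":-0.102},{"x":14,"y":-44,"z":5,"wx":0,"wy":0,"wz":-0.102},{"x":14,"y":-44,"z":5,"wx":0,"wy":0,"wz":-0.102},{"x":14,"y":-44,"z":5,"wx":0,"wy":0,"wz":-0.102},{"x":14,"y":-44,"z":5,"wx":0,"wy":0,"wz":-0.102},{"x":14,"y":-44,"z":5,"wx":0,"wy":0,"wz":-0.102},{"x":14,"y":-44,"z":5,"wx":0,"wy":0,"wz":-0.102},{"x":14,"y":-44,"z":5,"wx":0,"wy":0,"wz":-0.102},{"x":0,"y":0,"z":0,"wx":0,"wy":0,"wz":0},{"x":0,"y":0,"z":0,"wx":0,"wy":0,"wz":0}]}'
```

```text
clock: 3.55
tool_pos: [0.4991, -0.0612, 0.3199]
ee_rot: [-180.0, -0.0, 77.0]
contact_force: [-0.6, 0.0, -0.7]
gripper_width: 0.0856
grip_force: 0.0
```

Run:
```python
from h import *
k=vision.calibration("wrist"); im=vision.capture("wrist"); cv2.imwrite("pics/w2.png",im[:,:,::-1])
np.save("w2k.npy",k,allow_pickle=True)
print(k["t"], -np.array(k["R"]).T@k["t"])
for n in "field_rack bench_rack field_blue bench_blue jar_white jar_black jar_red jar_yellow".split():
    print(n,[(round(d["conf"],2),[round(v,4) for v in d["centre"]]) for d in finder.tip_of("wrist",n)[:2]])
for ce,s in blobs(im,*BLUE): print(ce.round(1),s.tolist(),ray(k,*ce,0.026).round(4))
```

```text
[-0.49975215 -0.0024066   0.46179789] [0.51399615 0.00227695 0.44589021]
field_rack [(0.88, [0.4512, -0.0504, 0.0039])]
bench_rack [(0.97, [0.5922, -0.0883, 0.0039])]
field_blue [(0.52, [0.438, -0.1517, 0.0017]), (0.43, [0.4291, -0.1913, 0.0134])]
bench_blue [(0.6, [0.6261, 0.0556, 0.0175])]
jar_white [(0.8, [0.4607, -0.0186, -0.0007])]
jar_black [(0.8, [0.4725, 0.0473, 0.0025])]
jar_red [(0.85, [0.449, -0.08, 0.0028]), (0.23, [0.4538, -0.0505, -0.0])]
jar_yellow [(0.95, [0.4365, -0.1504, -0.0])]
[401.2  50.1] [392, 41, 19, 20, 285] [0.6255 0.0504 0.026 ]
[285.8 275.6] [281, 274, 10, 4, 29] [ 0.4262 -0.1941  0.026 ]
```

View pics/w2.png

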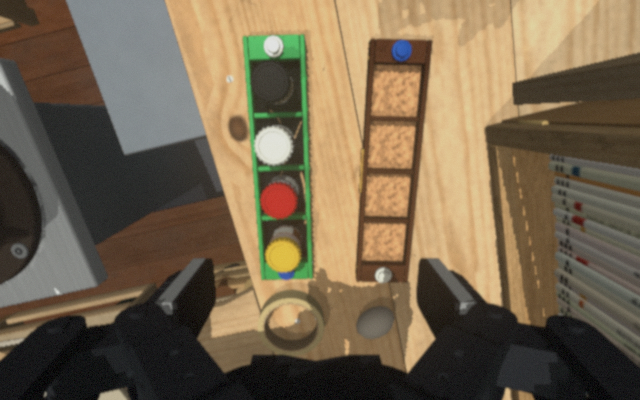

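The wrist picture shows both racks from above: white field cap (274,46), blue field cap (286,275), blue bench cap (401,50), white bench cap (383,275). Lids sit at (272,83) black, (273,146) white, (279,200) red and (283,254) yellow. Rack corners will give precise poses.

Run:
```python
from h import *
k=np.load("w2k.npy",allow_pickle=True).item()
im=cv2.imread("pics/w2.png")[:,:,::-1].copy()
P={}
for n,uv,z in [("fw",(274,45.5),.027),("bb",(401.5,49.5),.027),("bw",(383.5,275),.027),("white",(273.5,146),.062),("red",(279,201),.062),("yel",(283,254.5),.062),("blk",(272,82),.062)]:
    P[n]=ray(k,*uv,z); print(n,P[n].round(4))
d=P["bb"]-P["bw"]; print("bench ang",np.degrees(np.arctan2(d[0],d[1])),np.linalg.norm(d),((P["bb"]+P["bw"])/2).round(4))
# bay interior centres (bench): bottom quad of tan floor
hsv=cv2.cvtColor(im,cv2.COLOR_RGB2HSV)
# green mask & dark wood mask outlines -> minAreaRect in world plane
def rect(mask,z):
    n,l,s,c=cv2.connectedComponentsWithStats(mask)
    i=1+np.argmax(s[1:,4]); ys,xs=np.nonzero(l==i)
    W=np.array([ray(k,x,y,z)[:2] for x,y in zip(xs,ys)],np.float32)*1000
    return cv2.minAreaRect(W)
g=cv2.inRange(hsv,(50,100,40),(75,255,255)); print("green",rect(g,.018))
roi=np.zeros_like(g); roi[30:290,345:440]=1
b=cv2.inRange(hsv,(0,60,0),(20,255,95))*roi; print("wood",rect(b,.018))
# bay floors
fl=cv2.inRange(hsv,(5,30,110),(25,255,255))*roi
fl=cv2.erode(fl,np.ones((3,3)))
n,l,s,c=cv2.connectedComponentsWithStats(fl)
for i in range(1,n):
    if 500<s[i,4]<4000: print("bay",c[i].round(1),s[i].tolist(),ray(k,*c[i],0).round(4))
```

```text
fw [0.4848 0.088  0.027 ]
bb [0.6256 0.0509 0.027 ]
bw [ 0.5562 -0.2229  0.027 ]
white [ 0.46   -0.0193  0.062 ]
red [ 0.4498 -0.0824  0.062 ]
yel [ 0.4374 -0.149   0.062 ]
blk [0.4759 0.0466 0.062 ]
bench ang 14.23912540488994 0.2824749154065552 [ 0.5909 -0.086   0.027 ]
green ((455.6408996582031, -50.46449279785156), (308.13134765625, 72.20217895507812), 78.49797058105469)
wood ((589.54541015625, -87.47334289550781), (308.9155578613281, 71.50167846679688), 75.53199005126953)
bay [395.2  91.3] [371, 66, 49, 51, 2189] [0.6174 0.0082 0.    ]
bay [391.  144.7] [368, 122, 47, 46, 1967] [ 0.601  -0.0559  0.    ]
bay [386.9 195. ] [365, 175, 45, 41, 1715] [ 0.5842 -0.121   0.    ]
bay [383.  241.2] [362, 223, 43, 38, 1479] [ 0.5674 -0.1858  0.    ]
```

```bash
python3 -m crank '{"commands":[{"x":-20.7,"y":-29.4,"z":-50,"wx":0,"wy":0,"wz":0},{"x":-20.7,"y":-29.4,"z":-50,"wx":0,"wy":0,"wz":0},{"x":-20.6,"y":-29.2,"z":-50,"wx":0,"wy":0,"wz":0},{"x":0,"y":0,"z":-40,"wx":0,"wy":0,"wz":0},{"x":0,"y":0,"z":-40,"wx":0,"wy":0,"wz":0},{"x":0,"y":0,"z":-20,"wx":0,"wy":0,"wz":0},{"x":0,"y":0,"z":-20,"wx":0,"wy":0,"wz":0},{"x":0,"y":0,"z":-6,"wx":0,"wy":0,"wz":0},{"x":0,"y":0,"z":0,"wx":0,"wy":0,"wz":0}]}' 85
python3 - <<'E'
from h import *
k=vision.calibration("wrist"); im=vision.capture("wrist"); cv2.imwrite("pics/w3.png",im[:,:,::-1])
E
```

```text
clock: 5.12
tool_pos: [0.4375, -0.1494, 0.0441]
ee_rot: [-180.0, -0.0, 76.9]
contact_force: [-0.7, 0.4, 0.8]
gripper_width: 0.0851
grip_force: 0.0
```

View pics/w3.png

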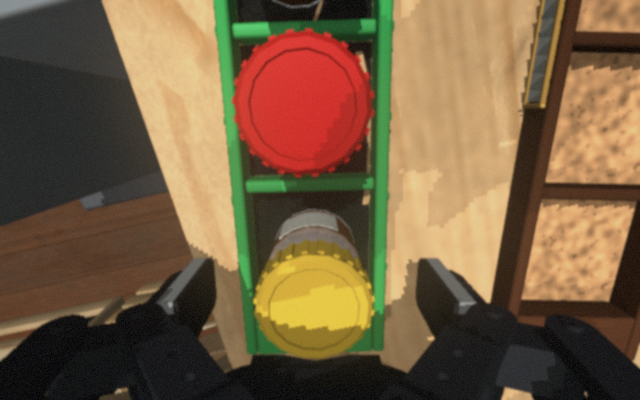

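The wrist view shows the yellow lid at (314,306), centred between the finger pads, and the red lid at (304,104). The rack runs parallel to the tool, so I close and lift.

```bash
python3 - <<'E'
from h import *
k=vision.calibration("wrist")
print(ray(k,314,305,.062).round(4),ray(k,304,103,.062).round(4))
E
python3 -m crank '{"commands":[{"x":0,"y":0,"z":0,"wx":0,"wy":0,"wz":0},{"x":0,"y":0,"z":0,"wx":0,"wy":0,"wz":0},{"x":0,"y":0,"z":0,"wx":0,"wy":0,"wz":0},{"x":0,"y":0,"z":0,"wx":0,"wy":0,"wz":0},{"x":0,"y":0,"z":0,"wx":0,"wy":0,"wz":0}]}' 30
```

```text
[ 0.4368 -0.1504  0.062 ] [ 0.4498 -0.0816  0.062 ]
clock: 5.8
tool_pos: [0.4376, -0.1495, 0.0447]
ee_rot: [179.9, 0.0, 76.9]
contact_force: [-1.8, 0.2, 9.4]
gripper_width: 0.0428
grip_force: 59.8
```

```bash
python3 -m crank '{"commands":[{"x":0,"y":0,"z":20,"wx":0,"wy":0,"wz":0},{"x":0,"y":0,"z":35,"wx":0,"wy":0,"wz":0},{"x":0,"y":0,"z":35,"wx":0,"wy":0,"wz":0},{"x":20,"y":18,"z":0,"wx":0,"wy":0,"wz":0},{"x":36,"y":32,"z":0,"wx":0,"wy":0,"wz":0},{"x":36,"y":32,"z":0,"wx":0,"wy":0,"wz":0},{"x":36,"y":32,"z":0,"wx":0,"wy":0,"wz":0},{"x":30,"y":27,"z":0,"wx":0,"wy":0,"wz":0},{"x":20,"y":17.5,"z":0,"wx":0,"wy":0,"wz":0},{"x":0,"y":0,"z":-25,"wx":0,"wy":0,"wz":0},{"x":0,"y":0,"z":-25,"wx":0,"wy":0,"wz":0},{"x":0,"y":0,"z":0,"wx":0,"wy":0,"wz":0}]}'
python3 - <<'E'
from h import *
k=vision.calibration("wrist"); im=vision.capture("wrist"); cv2.imwrite("pics/w4.png",im[:,:,::-1]); np.save("w4k.npy",k,allow_pickle=True)
for ce,s in blobs(im,*BLUE): print(ce.round(1),s.tolist(),ray(k,*ce,0.026).round(4))
E
```

```text
clock: 7.3
tool_pos: [0.6146, 0.0092, 0.0827]
ee_rot: [-179.8, 0.0, 76.9]
contact_force: [0.1, -0.6, 0.1]
gripper_width: 0.0429
grip_force: 61.0
[320.2 157.1] [301, 138, 38, 39, 924] [0.6266 0.051  0.026 ]
```

View pics/w4.png

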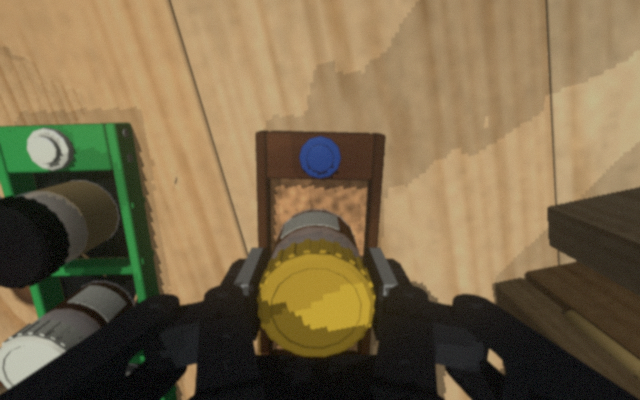

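The jar hangs upright over the first bay: blue cap at (320,157), yellow lid at (316,303), about 2 mm off across the rack. I correct that and lower.

```bash
python3 -m crank '{"commands":[{"x":2,"y":0,"z":0,"wx":0,"wy":0,"wz":0},{"x":0,"y":0,"z":-15,"wx":0,"wy":0,"wz":0},{"x":0,"y":0,"z":-12,"wx":0,"wy":0,"wz":0},{"x":0,"y":0,"z":-8,"wx":0,"wy":0,"wz":0},{"x":0,"y":0,"z":-2,"wx":0,"wy":0,"wz":0},{"x":0,"y":0,"z":-1,"wx":0,"wy":0,"wz":0},{"x":0,"y":0,"z":0,"wx":0,"wy":0,"wz":0}]}'
```

```text
clock: 8.22
tool_pos: [0.6176, 0.009, 0.0462]
ee_rot: [180.0, -0.0, 76.9]
contact_force: [0.8, -0.6, -1.3]
gripper_width: 0.0429
grip_force: 61.0
```

```bash
python3 -m crank '{"commands":[{"x":0,"y":0,"z":-1,"wx":0,"wy":0,"wz":0},{"x":0,"y":0,"z":-0.5,"wx":0,"wy":0,"wz":0},{"x":0,"y":0,"z":0,"wx":0,"wy":0,"wz":0}]}'
python3 -m crank '{"commands":[{"x":0,"y":0,"z":0,"wx":0,"wy":0,"wz":0},{"x":0,"y":0,"z":0,"wx":0,"wy":0,"wz":0},{"x":0,"y":0,"z":0,"wx":0,"wy":0,"wz":0},{"x":0,"y":0,"z":0,"wx":0,"wy":0,"wz":0}]}' 85
```

```text
clock: 8.6
tool_pos: [0.6175, 0.0091, 0.0448]
ee_rot: [180.0, -0.0, 76.9]
contact_force: [-0.2, 0.3, 2.5]
gripper_width: 0.0428
grip_force: 61.2
clock: 9.1
tool_pos: [0.6175, 0.009, 0.0445]
ee_rot: [180.0, 0.0, 76.9]
contact_force: [0.0, 0.1, 0.4]
gripper_width: 0.0847
grip_force: 0.0
```

```bash
python3 -m crank '{"commands":[{"x":0,"y":0,"z":20,"wx":0,"wy":0,"wz":0},{"x":0,"y":0,"z":35,"wx":0,"wy":0,"wz":0},{"x":0,"y":0,"z":35,"wx":0,"wy":0,"wz":0},{"x":-24,"y":-13,"z":0,"wx":0,"wy":0,"wz":0},{"x":-40,"y":-21.5,"z":0,"wx":0,"wy":0,"wz":0},{"x":-40,"y":-21.5,"z":0,"wx":0,"wy":0,"wz":0},{"x":-40,"y":-21.5,"z":0,"wx":0,"wy":0,"wz":0},{"x":-24,"y":-13,"z":0,"wx":0,"wy":0,"wz":0},{"x":0,"y":0,"z":0,"wx":0,"wy":0,"wz":0},{"x":0,"y":0,"z":-30,"wx":0,"wy":0,"wz":0},{"x":0,"y":0,"z":-30,"wx":0,"wy":0,"wz":0},{"x":0,"y":0,"z":-20,"wx":0,"wy":0,"wz":0},{"x":0,"y":0,"z":-10,"wx":0,"wy":0,"wz":0},{"x":0,"y":0,"z":0,"wx":0,"wy":0,"wz":0}]}'
python3 - <<'E'
from h import *
k=vision.calibration("wrist"); im=vision.capture("wrist"); cv2.imwrite("pics/w5.png",im[:,:,::-1]); np.save("w5k.npy",k,allow_pickle=True)
print(finder.tip_of("wrist","jar_red")[:2])
E
```

```text
clock: 10.85
tool_pos: [0.4498, -0.0813, 0.0442]
ee_rot: [-180.0, -0.0, 77.0]
contact_force: [-0.8, 0.3, -0.1]
gripper_width: 0.085
grip_force: 0.0
[{'centre': [0.4494, -0.085, 0.0022], 'conf': 0.74}]
```

View pics/w5.png

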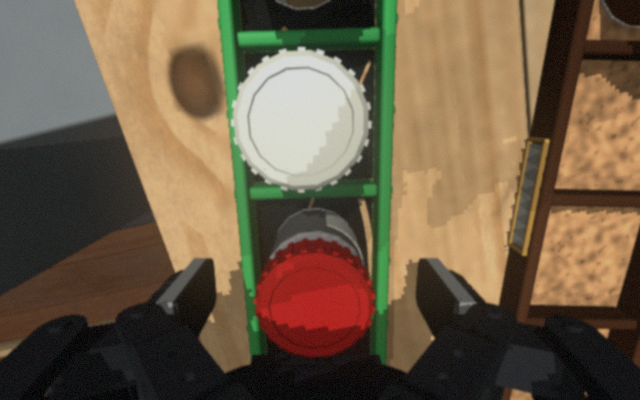

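Red lid at (315,300), centred between the pads. White lid is at (301,119). I close, lift and carry red to bay 2.

```bash
python3 - <<'E'
from h import *
k=vision.calibration("wrist")
print(ray(k,315,300,.062).round(4),ray(k,301,119,.062).round(4))
E
python3 -m crank '{"commands":[{"x":0,"y":0,"z":0,"wx":0,"wy":0,"wz":0},{"x":0,"y":0,"z":0,"wx":0,"wy":0,"wz":0},{"x":0,"y":0,"z":0,"wx":0,"wy":0,"wz":0},{"x":0,"y":0,"z":0,"wx":0,"wy":0,"wz":0},{"x":0,"y":0,"z":0,"wx":0,"wy":0,"wz":0}]}' 30
python3 -m crank '{"commands":[{"x":0,"y":0,"z":20,"wx":0,"wy":0,"wz":0},{"x":0,"y":0,"z":35,"wx":0,"wy":0,"wz":0},{"x":0,"y":0,"z":35,"wx":0,"wy":0,"wz":0},{"x":18,"y":3,"z":0,"wx":0,"wy":0,"wz":0},{"x":35,"y":6,"z":0,"wx":0,"wy":0,"wz":0},{"x":40,"y":7,"z":0,"wx":0,"wy":0,"wz":0},{"x":35,"y":6,"z":0,"wx":0,"wy":0,"wz":0},{"x":23,"y":4,"z":0,"wx":0,"wy":0,"wz":0},{"x":0,"y":0,"z":-25,"wx":0,"wy":0,"wz":0},{"x":0,"y":0,"z":-25,"wx":0,"wy":0,"wz":0},{"x":0,"y":0,"z":0,"wx":0,"wy":0,"wz":0}]}'
python3 - <<'E'
from h import *
k=vision.calibration("wrist"); im=vision.capture("wrist"); cv2.imwrite("pics/w6.png",im[:,:,::-1]); np.save("w6k.npy",k,allow_pickle=True)
E
```

```text
[ 0.4498 -0.0807  0.062 ] [ 0.4599 -0.018   0.062 ]
clock: 11.58
tool_pos: [0.4496, -0.0815, 0.0452]
ee_rot: [179.9, 0.0, 76.9]
contact_force: [-1.7, -0.2, 8.9]
gripper_width: 0.0426
grip_force: 59.7
clock: 12.95
tool_pos: [0.5995, -0.0553, 0.0831]
ee_rot: [-179.8, 0.0, 76.9]
contact_force: [-0.1, 0.2, -1.2]
gripper_width: 0.043
grip_force: 61.1
```

View pics/w6.png

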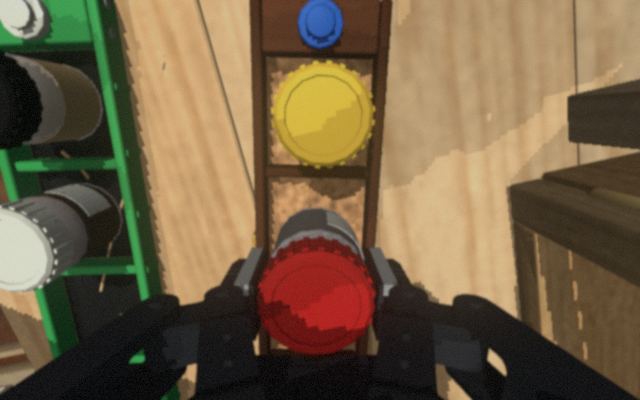

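Yellow stands centred in bay 1 (lid 323,115), and red hangs over bay 2 at (316,300). I lower it.

```bash
python3 -m crank '{"commands":[{"x":1,"y":0,"z":-15,"wx":0,"wy":0,"wz":0},{"x":0,"y":0,"z":-12,"wx":0,"wy":0,"wz":0},{"x":0,"y":0,"z":-8,"wx":0,"wy":0,"wz":0},{"x":0,"y":0,"z":-2,"wx":0,"wy":0,"wz":0},{"x":0,"y":0,"z":-1,"wx":0,"wy":0,"wz":0},{"x":0,"y":0,"z":-1,"wx":0,"wy":0,"wz":0},{"x":0,"y":0,"z":-0.5,"wx":0,"wy":0,"wz":0},{"x":0,"y":0,"z":0,"wx":0,"wy":0,"wz":0}]}'
```

```text
clock: 14.0
tool_pos: [0.6016, -0.0555, 0.0453]
ee_rot: [180.0, -0.0, 76.9]
contact_force: [-1.4, -0.0, 0.9]
gripper_width: 0.0427
grip_force: 61.1
```

```bash
python3 -m crank '{"commands":[{"x":0,"y":0,"z":-0.5,"wx":0,"wy":0,"wz":0},{"x":0,"y":0,"z":0,"wx":0,"wy":0,"wz":0}]}'
python3 -m crank '{"commands":[{"x":0,"y":0,"z":0,"wx":0,"wy":0,"wz":0},{"x":0,"y":0,"z":0,"wx":0,"wy":0,"wz":0},{"x":0,"y":0,"z":0,"wx":0,"wy":0,"wz":0},{"x":0,"y":0,"z":0,"wx":0,"wy":0,"wz":0},{"x":0,"y":0,"z":20,"wx":0,"wy":0,"wz":0},{"x":0,"y":0,"z":35,"wx":0,"wy":0,"wz":0},{"x":0,"y":0,"z":35,"wx":0,"wy":0,"wz":0},{"x":-20,"y":5,"z":0,"wx":0,"wy":0,"wz":0},{"x":-35,"y":9,"z":0,"wx":0,"wy":0,"wz":0},{"x":-35,"y":9,"z":0,"wx":0,"wy":0,"wz":0},{"x":-31.5,"y":9,"z":0,"wx":0,"wy":0,"wz":0},{"x":-20,"y":5,"z":0,"wx":0,"wy":0,"wz":0},{"x":0,"y":0,"z":0,"wx":0,"wy":0,"wz":0},{"x":0,"y":0,"z":-30,"wx":0,"wy":0,"wz":0},{"x":0,"y":0,"z":-30,"wx":0,"wy":0,"wz":0},{"x":0,"y":0,"z":-20,"wx":0,"wy":0,"wz":0},{"x":0,"y":0,"z":-10.5,"wx":0,"wy":0,"wz":0},{"x":0,"y":0,"z":0,"wx":0,"wy":0,"wz":0}]}' 85
python3 - <<'E'
from h import *
k=vision.calibration("wrist"); im=vision.capture("wrist"); cv2.imwrite("pics/w7.png",im[:,:,::-1]); np.save("w7k.npy",k,allow_pickle=True)
print(finder.tip_of("wrist","jar_white")[:2],finder.tip_of("wrist","jar_black")[:2])
E
```

```text
clock: 14.25
tool_pos: [0.6016, -0.0555, 0.0452]
ee_rot: [180.0, 0.0, 76.9]
contact_force: [-1.8, -0.0, 7.2]
gripper_width: 0.0426
grip_force: 61.4
clock: 16.5
tool_pos: [0.4603, -0.0186, 0.0436]
ee_rot: [-180.0, 0.0, 76.9]
contact_force: [0.4, 0.0, -0.6]
gripper_width: 0.0847
grip_force: 0.0
[{'centre': [0.4622, -0.0182, -0.0001], 'conf': 0.86}] [{'centre': [0.6186, 0.0075, 0.0005], 'conf': 0.59}]
```

View pics/w7.png

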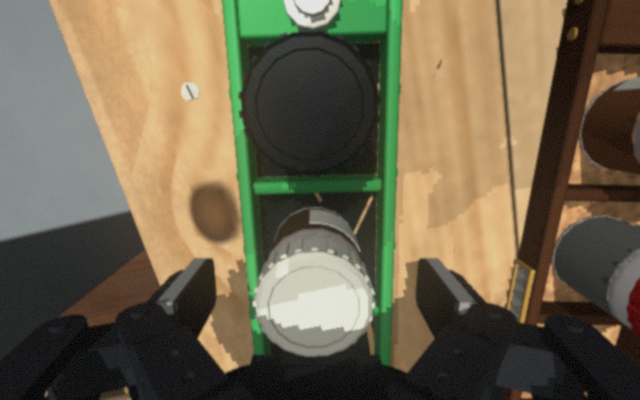

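White lid at (314,303), centred. Black lid is at (310,102). Yellow and red are visible in the bench bays on the right.

```bash
python3 - <<'E'
from h import *
k=vision.calibration("wrist")
print(ray(k,314,303,.062).round(4),ray(k,310,102,.062).round(4))
E
python3 -m crank '{"commands":[{"x":0,"y":0,"z":0,"wx":0,"wy":0,"wz":0},{"x":0,"y":0,"z":0,"wx":0,"wy":0,"wz":0},{"x":0,"y":0,"z":0,"wx":0,"wy":0,"wz":0},{"x":0,"y":0,"z":0,"wx":0,"wy":0,"wz":0},{"x":0,"y":0,"z":0,"wx":0,"wy":0,"wz":0}]}' 30
python3 -m crank '{"commands":[{"x":0,"y":0,"z":20,"wx":0,"wy":0,"wz":0},{"x":0,"y":0,"z":35,"wx":0,"wy":0,"wz":0},{"x":0,"y":0,"z":35,"wx":0,"wy":0,"wz":0},{"x":16,"y":-13,"z":0,"wx":0,"wy":0,"wz":0},{"x":30,"y":-24,"z":0,"wx":0,"wy":0,"wz":0},{"x":34,"y":-27.5,"z":0,"wx":0,"wy":0,"wz":0},{"x":30,"y":-24,"z":0,"wx":0,"wy":0,"wz":0},{"x":16,"y":-13,"z":0,"wx":0,"wy":0,"wz":0},{"x":0,"y":0,"z":-25,"wx":0,"wy":0,"wz":0},{"x":0,"y":0,"z":-25,"wx":0,"wy":0,"wz":0},{"x":0,"y":0,"z":0,"wx":0,"wy":0,"wz":0}]}'
python3 - <<'E'
from h import *
k=vision.calibration("wrist"); im=vision.capture("wrist"); cv2.imwrite("pics/w8.png",im[:,:,::-1]); np.save("w8k.npy",k,allow_pickle=True)
E
```

```text
[ 0.4597 -0.0187  0.062 ] [0.4744 0.0492 0.062 ]
clock: 17.27
tool_pos: [0.4601, -0.0185, 0.0446]
ee_rot: [179.9, -0.0, 76.9]
contact_force: [-1.6, -0.2, 9.0]
gripper_width: 0.043
grip_force: 59.8
clock: 18.65
tool_pos: [0.585, -0.1197, 0.0825]
ee_rot: [-179.8, -0.0, 76.9]
contact_force: [-0.5, -0.6, 0.1]
gripper_width: 0.0428
grip_force: 61.2
```

View pics/w8.png

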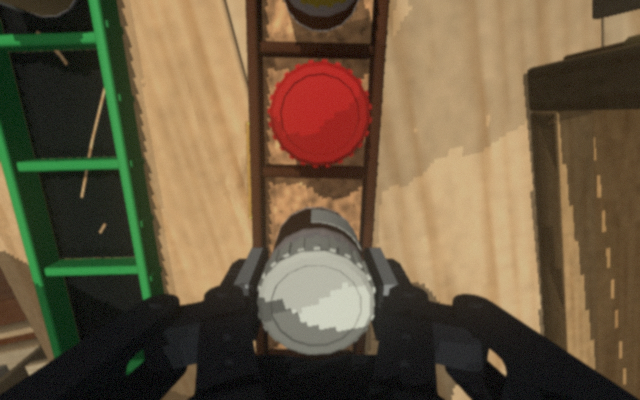

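Red stands in bay 2 (lid 321,113), and white hangs over bay 3 at (317,300), in line. I lower it.

```bash
python3 -m crank '{"commands":[{"x":0.5,"y":0,"z":-15,"wx":0,"wy":0,"wz":0},{"x":0,"y":0,"z":-12,"wx":0,"wy":0,"wz":0},{"x":0,"y":0,"z":-8,"wx":0,"wy":0,"wz":0},{"x":0,"y":0,"z":-2,"wx":0,"wy":0,"wz":0},{"x":0,"y":0,"z":-1,"wx":0,"wy":0,"wz":0},{"x":0,"y":0,"z":-1,"wx":0,"wy":0,"wz":0},{"x":0,"y":0,"z":-0.5,"wx":0,"wy":0,"wz":0},{"x":0,"y":0,"z":0,"wx":0,"wy":0,"wz":0}]}'
```

```text
clock: 19.7
tool_pos: [0.5865, -0.12, 0.0447]
ee_rot: [180.0, 0.0, 76.9]
contact_force: [0.4, -0.1, 0.3]
gripper_width: 0.0427
grip_force: 61.2
```

```bash
python3 -m crank '{"commands":[{"x":0,"y":0,"z":-0.5,"wx":0,"wy":0,"wz":0},{"x":0,"y":0,"z":0,"wx":0,"wy":0,"wz":0}]}'
python3 -m crank '{"commands":[{"x":0,"y":0,"z":0,"wx":0,"wy":0,"wz":0},{"x":0,"y":0,"z":0,"wx":0,"wy":0,"wz":0},{"x":0,"y":0,"z":0,"wx":0,"wy":0,"wz":0},{"x":0,"y":0,"z":0,"wx":0,"wy":0,"wz":0},{"x":0,"y":0,"z":20,"wx":0,"wy":0,"wz":0},{"x":0,"y":0,"z":35,"wx":0,"wy":0,"wz":0},{"x":0,"y":0,"z":35,"wx":0,"wy":0,"wz":0},{"x":-13,"y":20,"z":0,"wx":0,"wy":0,"wz":0},{"x":-24,"y":36,"z":0,"wx":0,"wy":0,"wz":0},{"x":-24,"y":36,"z":0,"wx":0,"wy":0,"wz":0},{"x":-24,"y":36,"z":0,"wx":0,"wy":0,"wz":0},{"x":-16,"y":24,"z":0,"wx":0,"wy":0,"wz":0},{"x":-11.3,"y":17,"z":0,"wx":0,"wy":0,"wz":0},{"x":0,"y":0,"z":0,"wx":0,"wy":0,"wz":0},{"x":0,"y":0,"z":-30,"wx":0,"wy":0,"wz":0},{"x":0,"y":0,"z":-30,"wx":0,"wy":0,"wz":0},{"x":0,"y":0,"z":-20,"wx":0,"wy":0,"wz":0},{"x":0,"y":0,"z":-10,"wx":0,"wy":0,"wz":0},{"x":0,"y":0,"z":0,"wx":0,"wy":0,"wz":0}]}' 85
python3 - <<'E'
from h import *
k=vision.calibration("wrist"); im=vision.capture("wrist"); cv2.imwrite("pics/w9.png",im[:,:,::-1])
print(finder.tip_of("wrist","jar_black")[:2])
E
```

```text
clock: 19.95
tool_pos: [0.5865, -0.12, 0.0447]
ee_rot: [180.0, 0.0, 76.9]
contact_force: [-1.9, 0.8, 6.0]
gripper_width: 0.0428
grip_force: 61.5
clock: 22.32
tool_pos: [0.4744, 0.0486, 0.0437]
ee_rot: [-180.0, 0.0, 76.9]
contact_force: [0.1, -0.6, 0.4]
gripper_width: 0.0849
grip_force: 0.0
[{'centre': [0.4752, 0.0481, 0.0025], 'conf': 0.87}]
```

View pics/w9.png

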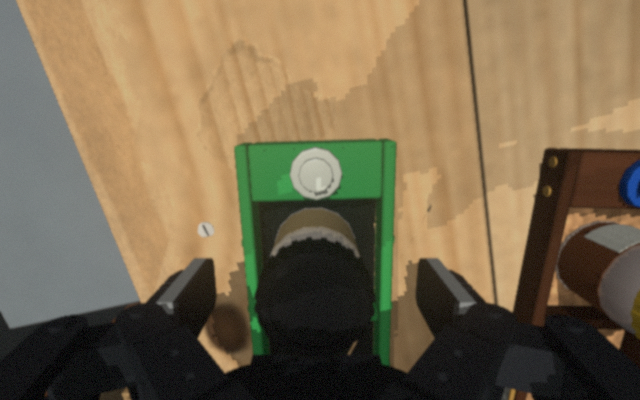

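Black lid at (316,298), centred. I close and carry it to bay 4.

```bash
python3 -m crank '{"commands":[{"x":0,"y":0,"z":0,"wx":0,"wy":0,"wz":0},{"x":0,"y":0,"z":0,"wx":0,"wy":0,"wz":0},{"x":0,"y":0,"z":0,"wx":0,"wy":0,"wz":0},{"x":0,"y":0,"z":0,"wx":0,"wy":0,"wz":0},{"x":0,"y":0,"z":0,"wx":0,"wy":0,"wz":0}]}' 30
python3 -m crank '{"commands":[{"x":0,"y":0,"z":20,"wx":0,"wy":0,"wz":0},{"x":0,"y":0,"z":35,"wx":0,"wy":0,"wz":0},{"x":0,"y":0,"z":35,"wx":0,"wy":0,"wz":0},{"x":9,"y":-22,"z":0,"wx":0,"wy":0,"wz":0},{"x":17,"y":-41,"z":0,"wx":0,"wy":0,"wz":0},{"x":17,"y":-41,"z":0,"wx":0,"wy":0,"wz":0},{"x":17,"y":-41,"z":0,"wx":0,"wy":0,"wz":0},{"x":17,"y":-41,"z":0,"wx":0,"wy":0,"wz":0},{"x":12,"y":-29,"z":0,"wx":0,"wy":0,"wz":0},{"x":8,"y":-18,"z":0,"wx":0,"wy":0,"wz":0},{"x":0,"y":0,"z":-25,"wx":0,"wy":0,"wz":0},{"x":0,"y":0,"z":-25,"wx":0,"wy":0,"wz":0},{"x":0,"y":0,"z":0,"wx":0,"wy":0,"wz":0}]}'
python3 - <<'E'
from h import *
k=vision.calibration("wrist"); im=vision.capture("wrist"); cv2.imwrite("pics/w10.png",im[:,:,::-1])
E
```

```text
clock: 23.05
tool_pos: [0.4743, 0.0491, 0.0447]
ee_rot: [179.9, -0.0, 76.9]
contact_force: [-2.2, 0.3, 9.3]
gripper_width: 0.0431
grip_force: 59.9
clock: 24.68
tool_pos: [0.5704, -0.1833, 0.0827]
ee_rot: [-179.8, -0.0, 77.0]
contact_force: [-0.1, -0.0, -0.6]
gripper_width: 0.043
grip_force: 61.1
```

View pics/w10.png

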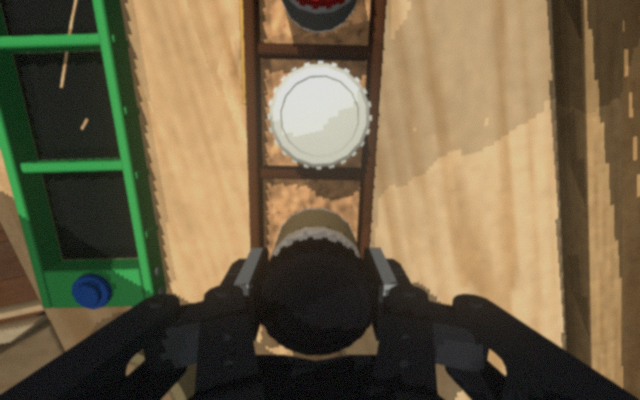

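White stands in bay 3 (lid 320,114), and black hangs over bay 4 at (317,297). I lower it as before.

```bash
python3 -m crank '{"commands":[{"x":0.5,"y":0,"z":-15,"wx":0,"wy":0,"wz":0},{"x":0,"y":0,"z":-12,"wx":0,"wy":0,"wz":0},{"x":0,"y":0,"z":-8,"wx":0,"wy":0,"wz":0},{"x":0,"y":0,"z":-2,"wx":0,"wy":0,"wz":0},{"x":0,"y":0,"z":-1,"wx":0,"wy":0,"wz":0},{"x":0,"y":0,"z":-1,"wx":0,"wy":0,"wz":0},{"x":0,"y":0,"z":-0.5,"wx":0,"wy":0,"wz":0},{"x":0,"y":0,"z":-0.5,"wx":0,"wy":0,"wz":0},{"x":0,"y":0,"z":0,"wx":0,"wy":0,"wz":0}]}'
```

```text
clock: 25.85
tool_pos: [0.5717, -0.184, 0.0447]
ee_rot: [180.0, 0.0, 76.9]
contact_force: [-1.3, 0.3, 6.5]
gripper_width: 0.0427
grip_force: 61.4
```

```bash
python3 -m crank '{"commands":[{"x":0,"y":0,"z":0,"wx":0,"wy":0,"wz":0},{"x":0,"y":0,"z":0,"wx":0,"wy":0,"wz":0},{"x":0,"y":0,"z":0,"wx":0,"wy":0,"wz":0},{"x":0,"y":0,"z":0,"wx":0,"wy":0,"wz":0},{"x":0,"y":0,"z":20,"wx":0,"wy":0,"wz":0},{"x":0,"y":0,"z":35,"wx":0,"wy":0,"wz":0},{"x":0,"y":0,"z":40,"wx":0,"wy":0,"wz":0},{"x":-18,"y":31,"z":45,"wx":0,"wy":0,"wz":0},{"x":-18,"y":31,"z":45,"wx":0,"wy":0,"wz":0},{"x":-18,"y":31,"z":45,"wx":0,"wy":0,"wz":0},{"x":-18,"y":30,"z":45,"wx":0,"wy":0,"wz":0},{"x":0,"y":0,"z":0,"wx":0,"wy":0,"wz":0},{"x":0,"y":0,"z":0,"wx":0,"wy":0,"wz":0}]}' 85
python3 - <<'E'
from h import *
im=vision.capture("wrist"); cv2.imwrite("pics/w11.png",im[:,:,::-1])
im2=vision.capture("side"); cv2.imwrite("pics/side1.png",cv2.resize(im2[150:350,180:460],None,fx=2.8,fy=2.8)[:,:,::-1])
for n in "jar_yellow jar_red jar_white jar_black stone tape".split():
    print(n,[(round(d["conf"],2),np.round(d["centre"],4).tolist()) for c in("wrist","side") for d in finder.tip_of(c,n)[:1]])
E
```

```text
clock: 27.48
tool_pos: [0.4996, -0.0611, 0.3186]
ee_rot: [-180.0, 0.0, 77.0]
contact_force: [0.8, -0.2, -0.1]
gripper_width: 0.0852
grip_force: 0.0
jar_yellow [(0.89, [0.6199, 0.0081, 0.0018]), (0.81, [0.618, 0.0104, 0.0015])]
jar_red [(0.69, [0.6005, -0.0561, 0.0042]), (0.75, [0.6029, -0.0531, 0.0028])]
jar_white [(0.57, [0.5882, -0.1176, 0.0007]), (0.93, [0.5881, -0.1196, -0.0016])]
jar_black [(0.91, [0.571, -0.1859, 0.0041]), (0.69, [0.5709, -0.1798, -0.0028])]
stone [(0.87, [0.5326, -0.2958, -0.0014]), (0.89, [0.5309, -0.2987, -0.004])]
tape [(0.82, [0.4118, -0.2694, 0.0018]), (0.89, [0.411, -0.2729, -0.0005])]
```

View pics/w11.png

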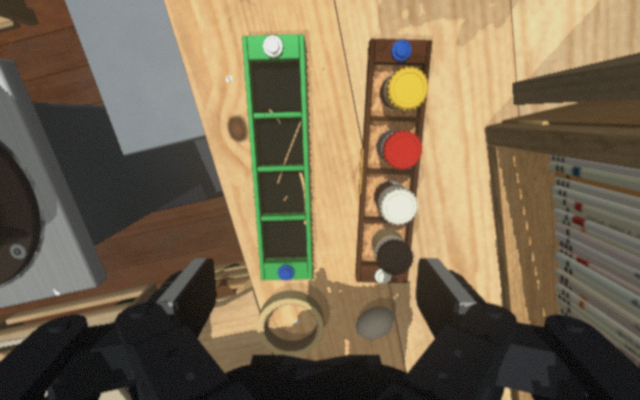

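View pics/side1.png

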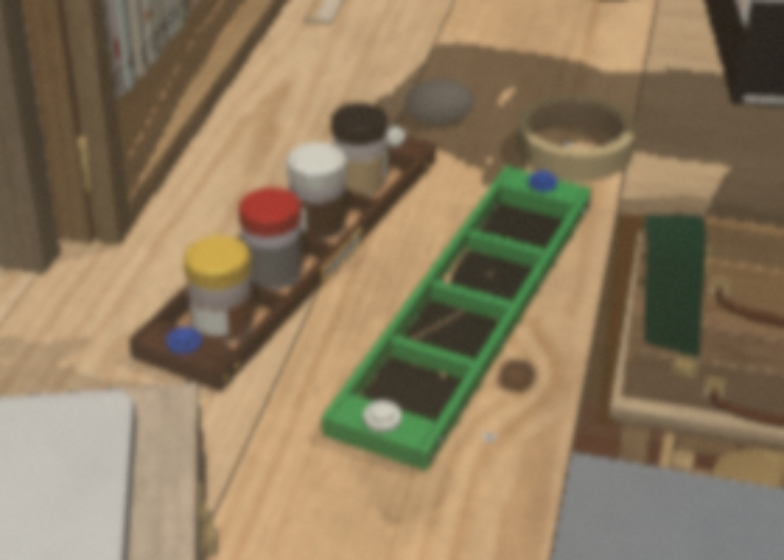

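Both pictures show the field rack empty. From the bench blue cap the order is yellow (407,88), red (402,149), white (397,205), black (394,255). All four jars stand upright and seated, and the stone and tape have not moved. I hand in the job.

```bash
python3 -c "
from workcell import arm
print(arm.close_job())"
```

```text
the job is handed in; nothing more can be done
None
```

The job is handed in: the four jars stand upright in the bench rack, in the order yellow, red, white, black from its blue cap, and the stone and tape were left alone; it took about 28 s of the 88 s allowed.

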